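# Hold a sample slide flush on the sloped inspection stage

### The arm

A 6-joint arm with a two-finger parallel gripper is mounted at the origin on the work surface; the furniture and walls round the work are solid. World frame = base frame: x ahead of the robot, y to its left, z up, the work surface at z = 0. Lengths are in m, angles in rad, forces in N, time in s.
With the tool pointing down it reaches from about 0.375 to 0.975 m from the base axis. Payload 3.8 kg.
Tool frame: the origin (TCP) lies between the finger pads; the fingertips stand 22 mm ahead of it and the grasp point (between the pads) lies 3 mm ahead of it (bot.finger_overhang is the distance from the TCP to the fingertips, in m); x points along the fingers, y is the direction in which the jaws open and shut, and the axes are right-handed (so a half turn about x gives the same grasp; the last joint's range is limited). The gripper opens to 85 mm and grips with 20 to 120 N. Pads are 22 mm wide; open, the fingers measure 114 mm over their backs; the gripper's body (76 mm by 85 mm) begins 54 mm behind the grasp point. The pads swing forward as they close: fully open they stand 13 mm farther back than shut.
Start: joints at [-1.276, 0.264, 1.604, -0, 1.274, -0.037], TCP at [0.22, -0.638, 0.253] pointing down, gripper open.
Joint ranges: [-2.63, 2.63], [-0.94, 2.18], [0.31, 2.57], [-1.31, 4.45], [0, 2.66], [-2.55, 2.55]. Speed limits (rad/s): [2.57, 2.57, 3.14, 3.14, 3.14, 3.14].

### API

Orientations are given as a rotation vector (axis times angle).
In Python, from workcell import bot gives the robot as it stands. The module is installed in compiled form; this text tells all that it offers.
- The arm moves only by the tool arm_command, never from a script. Its argument "series" is a list that holds one entry, the list of rows, each a list of 7 numbers: the turn, a rotation vector about the tool's x, y, z in rad, then the shift along the tool's x, y, z in cm, then the opening, from 0 (shut) to 1 (fully open). In form: [[[rx, ry, rz, x, y, z, grip], ...]]. A call has 1 to 10 rows; each row shifts and turns the pose as measured when the row begins, along the tool's axes as they then stand; what a row does not reach is not made up. A row lasts 1/10 s, in which the tool goes at most 50 mm and 8.59 degrees, less where a joint would pass 70% of its speed; a pose out of reach is approached as far as the arm can. A call is refused whole if a number of a shift passes 5 or a number of a turn 0.15, either way. A call with a gripper value outside its range is refused whole. The fingers move at their own pace and stop on an object; "newtons" is the grip in N (left out, the last holds). Time passes only in rows, so rows that do not move let the fingers close. It gives the time, the measured TCP pose, the force and the opening at its end, in the units of the state.
- bot.read_state(): the state, without advancing time (a new reading comes with each control period).
- bot.read_camera(name): name is "side" or "top"; returns (picture, depth): 400x640x3 uint8, blue, green, red; 400x640 float32, m along the optical axis (not along the pixel's ray), 0 where there is no reading.
- bot.camera_info(name): a dict with "K" (3x3 intrinsics, pixels), "extrinsics" (4x4, takes a point from camera to world coordinates). Camera axes: x right, y down, z forward; pixel columns grow to the right and rows downward; lengths in m; the calibration is good to about 2 mm. A picture is of the moment at which its call begins. camera_info takes no time and is no camera call.
- bot.finish_job(): hands the job in, once; it reports no verdict.
The state is a dict: "time": time; "q": joint angles; "joint_vel": joint speeds; "joint_torque": joint torques, N m; "tool_pos": TCP position; "tcp_rot": TCP orientation; "wrist_force": force on the tool from outside, world axes, zero at the start; "torque": the same for the moment, N m; "width": opening from 0.0 (shut) to 1.0 (fully open).
Only numpy, scipy, OpenCV 4.12 (cv2) and the standard library are available. Lean on these libraries where they do the work, as an engineer would, in place of code of your own. Each camera call takes 0.05 s, during which the arm holds its last target.

### The job

Pick up the slide holder by its upright grip, tilt it to match the slope of the inspection stage and set its glass flat into the shallow pocket of the stage's top plate, its long side along the pocket's. Push gently so that the sprung top plate goes in about halfway, and finish like that, still gripping the holder and holding it flush and still against the plate. Do not disturb the set tilt of the stage, and leave the vial and the weight standing near alone.

Things in the scene. Friction and masses are not known exactly. Their poses are not given: they have to be found in the camera images.
- slide_holder: slide holder, about 90 g, loose, grip up: white frame 86 x 46 x 6 mm round a glass slide level with its underside. In its middle a bridge (28 x 46 mm, top 10 mm above the underside) carries a grey upright grip, 26 mm long (x), 12 mm thick (y), from 10 to 59 mm above the underside; pinch it across the 12 mm. Origin: centre of the underside; x along the 86 mm side, z up along the grip
- stage_foot: inspection stage: grey foot 90 x 100 mm (112 mm over its black side knobs) fixed to the worktop, place and yaw vary; between its two cheeks (85 mm high) a tilting table carries a grey top plate 110 x 70 mm with an aluminium rim on springs. Origin: centre of the foot's underside, x away from the robot's side; the tilt axis is its y, 70 mm up
- stage_face (a point): centre of the pocket floor on the stage's top plate, 24 mm out from the tilt axis. Pocket 100 (x) x 60 (y) mm within a rim 5 mm wide, standing 3 mm above the floor. z: outward normal of the floor, leaning back towards the robot's side; x: up the slope, along the 100 mm side; y level. Moves with the plate as it is pressed in
- stage_tilt (a joint): tilt of the stage's table about its level y axis, rad: 0 level, 0.2 to 0.5 at the start, the slope facing the robot's side. It is clamped by stiff friction (6 N m) and must stay as it is
- stage_plate (a joint): how far the sprung top plate is pressed in along its normal, m: 0 free, 0.010 at the stop. It yields from about 2 N and needs about 0.9 N more for each mm; the plate springs back when let go. The holder's weight alone does not press it in
- table_edge (a point): middle of the upper edge of the tilting table beneath the top plate, 46 mm from the tilt axis; it stays put while the tilt is undisturbed
- vial_a: glass vial with a white screw cap, 21 mm across, 45 mm high, standing loose nearby; origin under its centre. Leave alone
- weight_100g: brass laboratory weight with a knob, 25 mm across, 41 mm high, loose; origin under its centre. Leave alone
There are look-alikes about, which are no part of the job. There is more than one size of the stage_foot; the one meant has the size given above.

How it is judged:
By the outcome, as a careful person would: the job done as asked, in the order asked, and still so for the second after the job is handed in, while the arm keeps its last pose, push and grip.
It also fails if it takes over 38 s, if anything falls off the work surface, if the arm or the gripper's body presses on something with over 40 N, if the wrist force passes 120 N, or if a joint passes its speed limit or range.

## Working session

There is one attempt and no reset: what is moved stays moved. The work goes in short steps, Python scripts to look and compute and a tool call to move; the robot and the scene stay as the last step left them, time stands still between calls to the robot, and variables do not carry over. Pictures are saved under pics/ and viewed, and the job is handed in when it is done.

Besides the shell and the picture viewer there is one more tool, called after ">>>" in YAML: its name, and indented under it one key for each argument. arm_command: Moves the arm, as the interface text tells. Its arguments: {"type":"object","properties":{"series":{"type":"array"},"newtons":{"type":"number"}},"required":["series"]}

```bash
mkdir -p pics
python3 - <<'E'
from workcell import bot
import cv2,numpy as np
print(bot.read_state())
for n in("top","side"):
    p,d=bot.read_camera(n); cv2.imwrite(f"pics/{n}0.png",p); np.savez(f"pics/{n}0.npz",p=p,d=d)
    i=bot.camera_info(n); print(n,i["K"],i["extrinsics"])
E
```

```text
{'time': 0.0, 'q': array([-1.27588797e+00,  2.64770935e-01,  1.60538922e+00, -2.30311133e-05,
        1.27367609e+00, -3.68749751e-02]), 'joint_vel': array([-0.00143343, -0.00013909, -0.00059266, -0.00129894, -0.00020514,
        0.00026909]), 'joint_torque': array([-1.09652483e-03, -5.15115595e+01, -3.67315829e+01, -2.06398513e-04,
        1.28416266e-02,  2.29273257e-05]), 'tool_pos': array([ 0.21967663, -0.63753215,  0.25194176]), 'tcp_rot': array([ 2.04226829,  0.34429973, -2.04291132]), 'wrist_force': array([-0.33966477, -0.50348011, -0.16689068]), 'torque': array([-0.03417632,  0.01891294, -0.00667695]), 'width': 0.9985903510337997}
top [[516.14878086   0.         320.39390614]
 [  0.         516.14878086 198.87265909]
 [  0.           0.           1.        ]] [[ 0.01530672 -0.99801767  0.06104455  0.40535301]
 [-0.99953792 -0.01687637 -0.02528103  0.01060159]
 [ 0.02626113 -0.06062937 -0.99781483  0.9797429 ]
 [ 0.          0.          0.          1.        ]]
side [[463.87309902   0.         319.85106628]
 [  0.         463.87309902 202.50429987]
 [  0.           0.           1.        ]] [[ 0.99367123 -0.04775935  0.10166876  0.38581919]
 [-0.11226227 -0.39137403  0.91335839 -0.76730356]
 [-0.00383089 -0.91899152 -0.39425868  0.4387458 ]
 [ 0.          0.          0.          1.        ]]
```

View pics/top0.png

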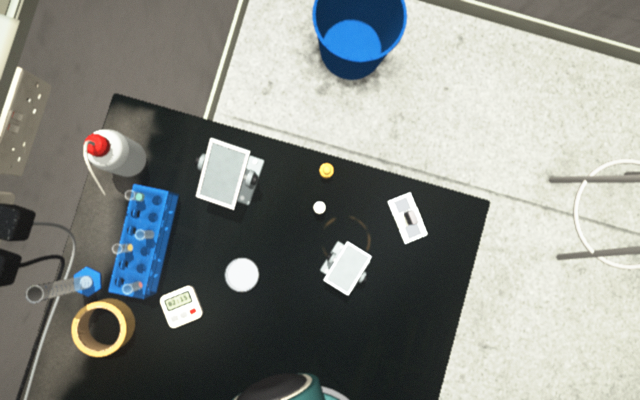

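View pics/side0.png

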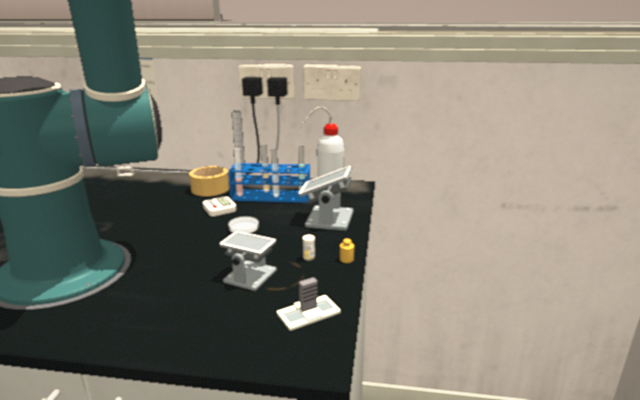

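The top view shows the slide holder at about (408,218), the vial at (319,208) and the brass weight at (326,170). There are two stages, a larger one at (226,175) and a smaller one at (347,268). The next step is to measure both plates and the holder.

```bash
cat > h.py <<'E'
import numpy as np,cv2
from workcell import bot
def cloud(n,d):
    i=bot.camera_info(n);K=i["K"];E=i["extrinsics"]
    v,u=np.mgrid[0:400,0:640]
    P=np.stack([(u-K[0,2])/K[0,0]*d,(v-K[1,2])/K[1,1]*d,d],-1)
    W=P@E[:3,:3].T+E[:3,3]; W[d<=0]=np.nan
    return W
def crop(p,u0,u1,v0,v1,s,name): cv2.imwrite(name,cv2.resize(p[v0:v1,u0:u1],None,fx=s,fy=s,interpolation=cv2.INTER_CUBIC))
E
python3 - <<'E'
from h import *
z=np.load("pics/top0.npz");p,d=z["p"],z["d"];W=cloud("top",d)
crop(p,180,440,130,310,3,"pics/c1.png")
s=np.load("pics/side0.npz"); crop(s["p"],200,380,150,350,3,"pics/c2.png")
np.set_printoptions(precision=4,suppress=True)
for n,(a,b,c,e) in dict(big=(190,270,130,215),small=(318,375,235,300),hold=(380,435,185,250),table=(440,470,240,280)).items():
    w=W[c:e,a:b].reshape(-1,3); print(n,np.nanpercentile(w[:,2],[1,5,50,95,99]))
for n,(u,v) in dict(big=(224,174),small=(347,268)).items():
    w=W[v-12:v+13,u-10:u+11].reshape(-1,3); w=w[np.isfinite(w[:,0])]; c=w.mean(0); n_=np.linalg.svd(w-c)[2][2]; n_*=np.sign(n_[2])
    print(n,c,n_,np.arccos(n_[2]),np.std((w-c)@n_))
E
```

```text
big [-0.7954 -0.0026  0.0036  0.1101  0.1165]
small [-0.004  -0.0026  0.0022  0.07    0.0717]
hold [-0.0041 -0.003   0.0005  0.0126  0.0596]
table [-0.0048 -0.0034 -0.0005  0.0023  0.0036]
big [0.4996 0.1546 0.092 ] [-0.4039  0.1411  0.9039] 0.4420798302093963 0.0015041155998551496
small [ 0.3401 -0.0613  0.0673] [0.0037 0.0155 0.9999] 0.01594429676099649 0.003384736472611463
```

View pics/c1.png

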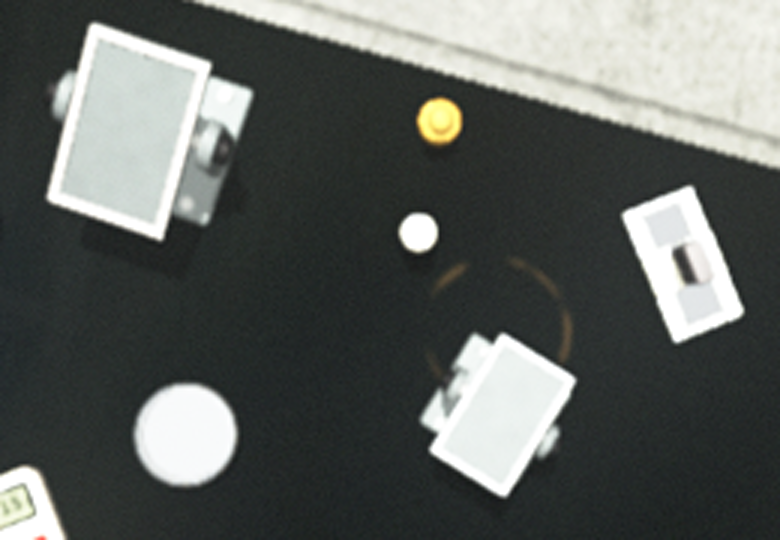

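View pics/c2.png

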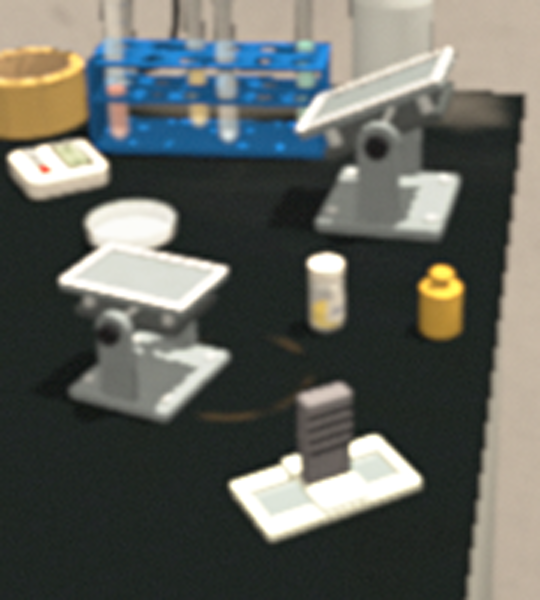

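Both crops show the larger stage (226,175) tilted toward the robot and the small stage nearly level. I'll check sizes by fitting the plate and the holder.

```bash
cat > fit.py <<'E'
from h import *
np.set_printoptions(precision=4,suppress=True)
def plane(w):
    for _ in range(5):
        c=np.median(w,0) if _==0 else w.mean(0); n=np.linalg.svd(w-c)[2][2]; n*=np.sign(n[2]); r=abs((w-c)@n); w=w[r<max(.004,2*r.std())] if _<4 else w
    return c,n
for cam,box,seed in (("top",(190,262,130,215),(224,174,10)),("side",(292,360,160,205),(325,182,7))):
    z=np.load(f"pics/{cam}0.npz");p,d=z["p"],z["d"];W=cloud(cam,d)
    u,v,r=seed;w=W[v-r:v+r+1,u-r:u+r+1].reshape(-1,3);w=w[np.isfinite(w).all(1)]
    c,n=plane(w)
    a,b,e,f=box; m=np.zeros((400,640),np.uint8)
    g=p.max(2); dist=(W-c)@n
    sub=(abs(dist)<.010)&(g>110); m[e:f,a:b]=sub[e:f,a:b]
    k,l,st,_=cv2.connectedComponentsWithStats(m); m=(l==l[v,u]).astype(np.uint8)
    w=W[m>0]; c,n=plane(w)
    # intersect pixel rays with plane
    i=bot.camera_info(cam);K=i["K"];E=i["extrinsics"];vv,uu=np.nonzero(m)
    R=np.stack([(uu-K[0,2])/K[0,0],(vv-K[1,2])/K[1,1],np.ones(len(uu))],-1)@E[:3,:3].T;o=E[:3,3]
    P=o+R*(((c-o)@n)/(R@n))[:,None]
    x=np.array([0,0,1.])-n*n[2];x/=np.linalg.norm(x);y=np.cross(n,x)
    q=np.stack([(P-c)@x,(P-c)@y],-1).astype(np.float32)
    rect=cv2.minAreaRect(q); cc=c+rect[0][0]*x+rect[0][1]*y
    print(cam,"n",n,"tilt",np.arccos(n[2]),"yaw",np.arctan2(x[1],x[0]),"rect",rect,"centre",cc)
    o2=p.copy();o2[m>0]=(0,0,255);crop(o2,a-10,b+10,e-10,f+10,5,f"pics/m_{cam}.png")
E
python3 fit.py
python3 - <<'E'
from h import *
np.set_printoptions(precision=4,suppress=True)
for cam,(a,b,e,f) in (("top",(380,435,185,250)),("side",(270,345,275,332))):
    z=np.load(f"pics/{cam}0.npz");p,d=z["p"],z["d"];W=cloud(cam,d)
    m=np.zeros((400,640),np.uint8)
    s=(W[...,2]>.02)&(W[...,2]<.08); m[e:f,a:b]=s[e:f,a:b]
    w=W[m>0]; print(cam,"grip pts",len(w),np.median(w,0),w.min(0),w.max(0))
    t=w[w[:,2]>.052];print(" top",len(t),t.mean(0),cv2.minAreaRect((t[:,:2]*1000).astype(np.float32)))
    m[:]=0;s=(p.min(2)>95); m[e:f,a:b]=s[e:f,a:b]
    i=bot.camera_info(cam);K=i["K"];E=i["extrinsics"];
    m[(W[...,2]>.02)|(W[...,2]<-.01)]=0
    vv,uu=np.nonzero(m)
    R=np.stack([(uu-K[0,2])/K[0,0],(vv-K[1,2])/K[1,1],np.ones(len(uu))],-1)@E[:3,:3].T;o=E[:3,3]
    P=o+R*((.006-o[2])/R[:,2])[:,None]
    print(" frame",cv2.minAreaRect((P[:,:2]*1000).astype(np.float32)))
    o2=p.copy();o2[m>0]=(0,0,255);crop(o2,a,b,e,f,8,f"pics/h_{cam}.png")
E
```

```text
top n [-0.3992  0.1308  0.9075] tilt 0.43350014497139155 yaw -0.3166624609174196 rect ((-0.0007495880126953125, 0.0047950707376003265), (0.11256660521030426, 0.08073662221431732), 0.09284162521362305) centre [0.5021 0.1618 0.0926]
side n [-0.4002  0.1395  0.9058] tilt 0.43761854819579066 yaw -0.33542499959452715 rect ((-0.014917707070708275, 0.04265538603067398), (0.12800276279449463, 0.2714104652404785), 25.55523681640625) centre [0.4946 0.2161 0.0809]
top grip pts 155 [ 0.4321 -0.1772  0.057 ] [ 0.4195 -0.1885  0.0219] [ 0.4463 -0.1685  0.0626]
 top 106 [ 0.4329 -0.1787  0.0582] ((432.9136657714844, -179.27207946777344), (26.05202865600586, 12.845932960510254), 23.395139694213867)
 frame ((432.5392761230469, -179.50640869140625), (90.72343444824219, 51.237064361572266), 22.931514739990234)
side grip pts 455 [ 0.4317 -0.1839  0.0429] [ 0.4186 -0.1906  0.0202] [ 0.445  -0.1704  0.0605]
 top 139 [ 0.4317 -0.1822  0.0569] ((431.6929931640625, -180.66629028320312), (26.042692184448242, 13.361322402954102), 21.79313850402832)
 frame ((418.990478515625, -137.87576293945312), (93.33380126953125, 153.12899780273438), 18.00837516784668)
```

Run:
```python
from h import *
p=np.load("pics/top0.npz")["p"];s=np.load("pics/side0.npz")["p"]
crop(p,190,270,130,215,7,"pics/p_top.png");crop(s,290,360,160,210,10,"pics/p_side.png")
```

```text
(no output)
```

View pics/p_top.png

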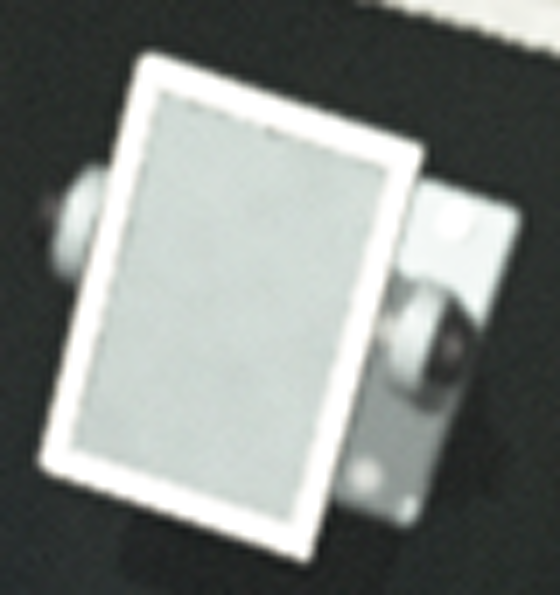

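View pics/p_side.png

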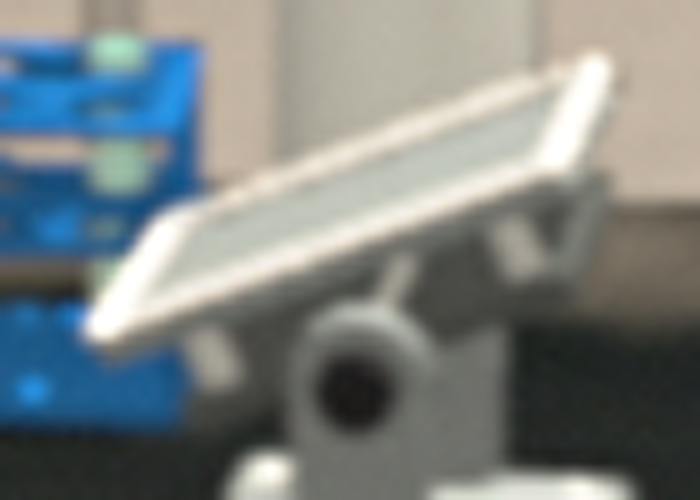

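```bash
cat > pose.py <<'E'
from h import *
from scipy.optimize import least_squares
from scipy.spatial.transform import Rotation as Ro
np.set_printoptions(precision=4,suppress=True)
M=np.array([[55,35,3],[55,-35,3],[-55,-35,3],[-55,35,3]])/1000.
px={"top":np.array([[142,52],[426,148],[310,562],[38,466]])/7+[190,130]-.43,
 "side":np.array([[608,55],[572,178],[88,343],[166,212]])/10+[290,160]-.45}
def T(q): return Ro.from_euler("ZY",[q[3],-q[4]]).as_matrix(),q[:3]
def proj(c,P):
    i=bot.camera_info(c);E=i["extrinsics"];X=(P-E[:3,3])@E[:3,:3];x=X@i["K"].T;return x[:,:2]/x[:,2:]
def res(q,cams):
    R,t=T(q);return np.concatenate([(proj(c,M@R.T+t)-px[c]).ravel() for c in cams])
for cams in(["top"],["side"],["top","side"]):
    r=least_squares(res,[.5,.16,.09,-.32,.43],args=(cams,),x_scale=[.01,.01,.01,.1,.1]);print(cams,r.x,r.fun.reshape(-1,2))
for cam,(u,v,rr) in dict(top=(222,174,12),side=(325,182,4)).items():
    z=np.load(f"pics/{cam}0.npz");W=cloud(cam,z["d"]);w=W[v-rr:v+rr+1,u-rr:u+rr+1].reshape(-1,3);w=w[np.isfinite(w).all(1)]
    R,t=T(r.x); print(cam,"depth offset along normal from fit floor",np.median((w-t)@R[:,2]))
    W0=(cloud(cam,z["d"])-t)@R; g=(abs(W0[...,0])<.045)&(abs(W0[...,1])<.025)&(abs(W0[...,2])<.02)
    w=cloud(cam,z["d"])[g]; c=w.mean(0); n=np.linalg.svd(w-c)[2][2]; n*=np.sign(n[2]); print(len(w),"tilt",np.arccos(n[2]),"yaw",np.arctan2(-n[1],-n[0]), np.mean((w-t)@R[:,2]))
E
python3 pose.py
```

```text
['top'] [ 0.498   0.1532  0.1149 -0.317   0.4344] [[-0.0042 -0.1865]
 [-0.0105  0.153 ]
 [-0.0464 -0.14  ]
 [ 0.0617  0.1751]]
['side'] [ 0.5011  0.1552  0.0911 -0.3001  0.4068] [[ 0.5431  0.649 ]
 [-0.2045 -0.74  ]
 [ 0.1653 -0.6781]
 [-0.5122  0.8675]]
['top', 'side'] [ 0.5009  0.1572  0.0905 -0.3081  0.4002] [[ 0.4359  0.4441]
 [-0.6664  0.0119]
 [-0.2766 -1.0654]
 [ 0.6796 -0.078 ]
 [ 0.4503  0.8376]
 [-0.5687 -0.576 ]
 [-0.144  -0.994 ]
 [-0.5754  0.6128]]
top depth offset along normal from fit floor 0.0014557196225910602
1410 tilt 0.4346501287889393 yaw -0.31123230371107585 0.0015961543312785207
side depth offset along normal from fit floor 0.0014734300484947332
383 tilt 0.5214792995688431 yaw 0.3889298725122926 -0.007368718308831675
```

The large stage fits 110 x 70 mm (tilt about 0.434, yaw about -0.313, face at about (0.501, 0.156, 0.092)), so it's the one meant. The small stage at (347,268) is the look-alike. There is only one holder, at (408,218), centred at (0.4325, -0.1797) with yaw about 0.40. Next I'll plan the moves.

```bash
cat > mv.py <<'E'
from h import *
import sys
from scipy.spatial.transform import Rotation as Ro, Slerp
np.set_printoptions(precision=4,suppress=True)
yaw,tilt=-.313,.434; face=np.array([.5008,.1563,.0918])
Rf=Ro.from_euler("ZY",[yaw,-tilt]).as_matrix()
hc=np.array([.4325,-.1797,0]); hy=.40
Rh=Ro.from_euler("Z",[hy]).as_matrix().squeeze()
def tool(R,s):  # tool x=-z, tool y = s*y
    x=-R[:,2];y=s*R[:,1];return np.stack([x,y,np.cross(x,y)],1)
def plan(Rt,t,n=None,grip=1):
    s=bot.read_state();R0=Ro.from_rotvec(s["tcp_rot"]);p0=s["tool_pos"];R1=Ro.from_matrix(Rt)
    rv=(R0.inv()*R1).as_rotvec();d=(R0.inv()).apply(t-p0)
    print("t",s["time"],"pos",p0,"F",s["wrist_force"],"w",s["width"],"q",s["q"])
    print("rem rot(tool)",rv,"shift cm(tool)",d*100)
    if n is None:n=int(max(1,np.ceil(max(np.linalg.norm(rv)/.14,np.linalg.norm(d)/.045))))
    r=np.round(rv/n,3)
    st=(t-p0)/n
    for i in range(n):
        Ri=R0*Ro.from_rotvec(rv*i/n); print([*r.tolist(),*np.round(Ri.inv().apply(st)*100,2).tolist(),grip],end=",\n")
E
python3 - <<'E'
from mv import *
s=bot.read_state();print(Ro.from_rotvec(s["tcp_rot"]).as_matrix())
for sg in(1,-1):
    print(sg);plan(tool(Rh,sg),hc+[0,0,.15],)
E
```

```text
[[-0.0006  0.3258 -0.9454]
 [ 0.0019 -0.9454 -0.3258]
 [-1.     -0.002  -0.0001]]
1
t 0.1 pos [ 0.2197 -0.6376  0.2521] F [ 0.3275 -0.0425  0.202 ] w 0.9975783960443669 q [-1.2759  0.2647  1.6052 -0.      1.2737 -0.0369]
rem rot(tool) [3.0734 0.0031 0.0002] shift cm(tool) [ 10.2859 -36.3376 -35.0364]
[0.14, 0.0, 0.0, 0.47, -1.65, -1.59, 1],
[0.14, 0.0, 0.0, 0.47, -1.86, -1.35, 1],
[0.14, 0.0, 0.0, 0.47, -2.03, -1.08, 1],
[0.14, 0.0, 0.0, 0.47, -2.16, -0.78, 1],
[0.14, 0.0, 0.0, 0.47, -2.24, -0.47, 1],
[0.14, 0.0, 0.0, 0.47, -2.29, -0.16, 1],
[0.14, 0.0, 0.0, 0.47, -2.29, 0.16, 1],
[0.14, 0.0, 0.0, 0.47, -2.24, 0.48, 1],
[0.14, 0.0, 0.0, 0.47, -2.15, 0.79, 1],
[0.14, 0.0, 0.0, 0.47, -2.02, 1.08, 1],
[0.14, 0.0, 0.0, 0.47, -1.85, 1.35, 1],
[0.14, 0.0, 0.0, 0.47, -1.65, 1.6, 1],
[0.14, 0.0, 0.0, 0.47, -1.41, 1.81, 1],
[0.14, 0.0, 0.0, 0.47, -1.14, 1.99, 1],
[0.14, 0.0, 0.0, 0.47, -0.86, 2.13, 1],
[0.14, 0.0, 0.0, 0.47, -0.55, 2.23, 1],
[0.14, 0.0, 0.0, 0.47, -0.23, 2.28, 1],
[0.14, 0.0, 0.0, 0.47, 0.09, 2.29, 1],
[0.14, 0.0, 0.0, 0.47, 0.4, 2.26, 1],
[0.14, 0.0, 0.0, 0.46, 0.71, 2.18, 1],
[0.14, 0.0, 0.0, 0.46, 1.01, 2.06, 1],
[0.14, 0.0, 0.0, 0.46, 1.29, 1.9, 1],
-1
t 0.1 pos [ 0.2197 -0.6376  0.2521] F [ 0.3275 -0.0425  0.202 ] w 0.9975783960443669 q [-1.2759  0.2647  1.6052 -0.      1.2737 -0.0369]
rem rot(tool) [-0.0682 -0.0001  0.002 ] shift cm(tool) [ 10.2859 -36.3376 -35.0364]
[-0.006, -0.0, 0.0, 0.86, -3.03, -2.92, 1],
[-0.006, -0.0, 0.0, 0.86, -3.01, -2.94, 1],
[-0.006, -0.0, 0.0, 0.86, -3.0, -2.95, 1],
[-0.006, -0.0, 0.0, 0.86, -2.98, -2.97, 1],
[-0.006, -0.0, 0.0, 0.85, -2.96, -2.99, 1],
[-0.006, -0.0, 0.0, 0.85, -2.94, -3.0, 1],
[-0.006, -0.0, 0.0, 0.85, -2.93, -3.02, 1],
[-0.006, -0.0, 0.0, 0.85, -2.91, -3.04, 1],
[-0.006, -0.0, 0.0, 0.85, -2.89, -3.05, 1],
[-0.006, -0.0, 0.0, 0.85, -2.88, -3.07, 1],
[-0.006, -0.0, 0.0, 0.85, -2.86, -3.09, 1],
[-0.006, -0.0, 0.0, 0.85, -2.84, -3.1, 1],
```

>>> arm_command:
  series:
    - [[0, 0, 0, 0.5, -3, -2.9, 1], [0, 0, 0, 0.5, -3, -2.9, 1], [0, 0, 0, 0.5, -3, -2.9, 1], [0, 0, 0, 0.5, -3, -2.9, 1], [0, 0, 0, 0.5, -3, -2.9, 1], [0, 0, 0, 0.5, -3, -2.9, 1], [0, 0, 0, 0.5, -3, -2.9, 1], [0, 0, 0, 0.5, -3, -2.9, 1]]
  newtons: 40

```text
time: 0.9
tool_pos: [0.3618, -0.328, 0.2065]
tcp_rot: [2.047, 0.338, -2.052]
wrist_force: [1.9, 0.1, 0.5]
width: 1.0
```

Run:
```python
from mv import *
plan(tool(Rh,-1),hc+[0,0,.15],)
```

```text
t 0.9 pos [ 0.3618 -0.328   0.2065] F [1.9151 0.1373 0.4971] w 1.0003677356733574 q [-0.7882 -0.0537  2.0421  0.0012  1.1588  0.46  ]
rem rot(tool) [-0.0778  0.0013  0.0056] shift cm(tool) [  5.6931 -11.7946 -11.4121]
[-0.019, 0.0, 0.001, 1.42, -2.95, -2.85, 1],
[-0.019, 0.0, 0.001, 1.42, -2.89, -2.91, 1],
[-0.019, 0.0, 0.001, 1.42, -2.84, -2.96, 1],
[-0.019, 0.0, 0.001, 1.41, -2.78, -3.02, 1],
```

```bash
cat > ik.py <<'E'
from mv import *
s=bot.read_state();q=s["q"]
E=lambda seq,a:Ro.from_euler(seq,a)
def fk(q):return E("ZYZYZ",[q[0],q[1]+q[2],q[3],q[4],q[5]]) if 0 else E("Z",q[0])*E("Y",q[1]+q[2])*E("Z",q[3])*E("Y",q[4])*E("Z",q[5])
C=fk(q).inv()*Ro.from_rotvec(s["tcp_rot"]);print(C.as_matrix())
for sg in(1,-1):
  T=Ro.from_matrix(tool(Rf,sg))*C.inv()
  t=face+Rf[:,2]*.039;
  for th in(1.7,1.95,2.2):
    w=t+Rf[:,2]*.25; q1=np.arctan2(w[1],w[0])
    M=(E("Y",th).inv()*E("Z",q1).inv()*T)
    a=M.as_euler("ZYZ");print(sg,th,q1,a, [ (a[0]+np.pi)%(2*np.pi)-np.pi,-a[1],(a[2]+np.pi+np.pi)%(2*np.pi)-np.pi])
E
python3 ik.py
```

```text
[[ 0. -1.  0.]
 [ 0. -0. -1.]
 [ 1.  0.  0.]]
1 1.7 0.4659916916094551 [-0.3305  1.1443 -0.6994] [np.float64(-0.3304743760224267), np.float64(-1.1443425730282482), np.float64(2.44221449397906)]
1 1.95 0.4659916916094551 [-0.3836  0.9099 -0.5975] [np.float64(-0.38356920808236117), np.float64(-0.9098765436689549), np.float64(2.544085183754138)]
1 2.2 0.4659916916094551 [-0.4873  0.6827 -0.4502] [np.float64(-0.48734071050514505), np.float64(-0.6826941143592115), np.float64(2.691373789186377)]
-1 1.7 0.4659916916094551 [-0.3305  1.1443  2.4422] [np.float64(-0.33047437602242535), np.float64(-1.1443425730282482), np.float64(-0.6993781596107347)]
-1 1.95 0.4659916916094551 [-0.3836  0.9099  2.5441] [np.float64(-0.38356920808235984), np.float64(-0.9098765436689553), np.float64(-0.5975074698356551)]
-1 2.2 0.4659916916094551 [-0.4873  0.6827  2.6914] [np.float64(-0.48734071050514327), np.float64(-0.682694114359212), np.float64(-0.45021886440341774)]
```

>>> arm_command:
  series:
    - [[-0.148, 0, 0, 0, 0, 0, 1], [-0.148, 0, 0, 0, 0, 0, 1], [-0.148, 0, 0, 0, 0, 0, 1], [-0.148, 0, 0, 0, 0, 0, 1], [-0.148, 0, 0, 0, 0, 0, 1], [-0.148, 0, 0, 0, 0, 0, 1], [-0.148, 0, 0, 0, 0, 0, 1], [-0.148, 0, 0, 0, 0, 0, 1], [-0.148, 0, 0, 0, 0, 0, 1], [-0.148, 0, 0, 0, 0, 0, 1]]

```text
time: 1.9
tool_pos: [0.3606, -0.317, 0.2002]
tcp_rot: [1.026, 1.337, -1.017]
wrist_force: [0.2, 0.1, 0.4]
width: 0.999
```

>>> arm_command:
  series:
    - [[-0.148, 0, 0, 0, 0, 0, 1], [-0.148, 0, 0, 0, 0, 0, 1], [-0.148, 0, 0, 0, 0, 0, 1], [-0.148, 0, 0, 0, 0, 0, 1], [-0.148, 0, 0, 0, 0, 0, 1], [-0.148, 0, 0, 0, 0, 0, 1], [-0.148, 0, 0, 0, 0, 0, 1], [-0.148, 0, 0, 0, 0, 0, 1], [-0.148, 0, 0, 0, 0, 0, 1], [-0.148, 0, 0, 0, 0, 0, 1]]

```text
time: 2.9
tool_pos: [0.3573, -0.3138, 0.1951]
tcp_rot: [-0.127, 1.582, 0.163]
wrist_force: [0.1, -0.6, 0.3]
width: 0.998
```

Run:
```python
from mv import *
plan(tool(Rh,1),hc+[0,0,.13],)
```

```text
t 2.9 pos [ 0.3573 -0.3138  0.1951] F [ 0.0593 -0.5663  0.2894] w 0.9977751314190231 q [-0.775  -0.0545  2.0651  0.0032  1.1586 -2.5318]
rem rot(tool) [-0.2153 -0.0108 -0.0256] shift cm(tool) [ 6.6647 11.6419  9.9395]
[-0.054, -0.003, -0.006, 1.67, 2.91, 2.48, 1],
[-0.054, -0.003, -0.006, 1.65, 2.78, 2.63, 1],
[-0.054, -0.003, -0.006, 1.64, 2.65, 2.78, 1],
[-0.054, -0.003, -0.006, 1.64, 2.51, 2.91, 1],
```

>>> arm_command:
  series:
    - [[0, 0, 0, 0.5, 2.9, 2.5, 1], [0, 0, 0, 0.5, 2.9, 2.5, 1], [-0.03, -0.002, -0.005, 1.4, 2.8, 2.5, 1], [-0.06, -0.003, -0.008, 1.8, 2.6, 2.6, 1], [-0.06, -0.003, -0.008, 1.5, 0.5, 0.4, 1], [-0.06, -0.003, -0.004, 0.5, 0, 0, 1], [0, 0, 0, 0, 0, 0, 1]]

```text
time: 3.6
tool_pos: [0.4379, -0.1728, 0.1309]
tcp_rot: [-0.318, 1.548, 0.317]
wrist_force: [1.1, 0.9, -0.7]
width: 0.996
```

Run:
```python
from mv import *
plan(tool(Rh,1),hc+[0,0,.12],)
for n in("top","side"):
    p,d=bot.read_camera(n);cv2.imwrite(f"pics/{n}1.png",p);np.savez(f"pics/{n}1.npz",p=p,d=d)
    
crop(p,200,400,130,340,3,"pics/s1c.png")
```

```text
t 3.6 pos [ 0.4379 -0.1728  0.1309] F [ 1.0589  0.9221 -0.6516] w 0.9956952362857328 q [-0.4281 -0.0105  2.1523 -0.001   1.0003 -2.4028]
rem rot(tool) [ 0.0044 -0.001   0.0001] shift cm(tool) [ 1.0861 -0.4273 -0.7663]
[0.004, -0.001, 0.0, 1.09, -0.43, -0.77, 1],
```

View pics/s1c.png

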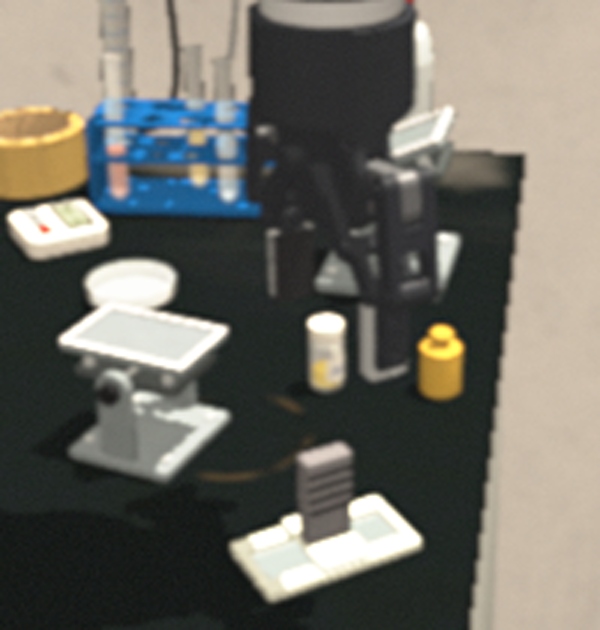

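The side crop shows the open jaws (fingers at about (290,260) and (385,340) in the crop) straddling the line across the grip, which is at (325,490). I'll centre over it and go down.

>>> arm_command:
  series:
    - [[0, 0, 0, 1, -0.4, -0.8, 1], [0, 0, 0, 0.5, 0, 0, 1], [0, 0, 0, 0, 0, 0, 1]]

```text
time: 4.0
tool_pos: [0.4324, -0.1826, 0.1169]
tcp_rot: [-0.314, 1.546, 0.309]
wrist_force: [0.1, 0.1, 0.1]
width: 1.001
```

Run:
```python
from mv import *
plan(tool(Rh,1),hc+[0,0,.039],)
```

```text
t 4.0 pos [ 0.4324 -0.1826  0.1169] F [0.079  0.0965 0.1315] w 1.000891936627653 q [-0.4518  0.0029  2.1687 -0.0014  0.9668 -2.4193]
rem rot(tool) [-0.0026  0.0013  0.0032] shift cm(tool) [7.785  0.2911 0.1075]
[-0.001, 0.001, 0.002, 3.89, 0.15, 0.05, 1],
[-0.001, 0.001, 0.002, 3.89, 0.14, 0.06, 1],
```

>>> arm_command:
  series:
    - [[0, 0, 0, 2, 0.15, 0.1, 1], [0, 0, 0.003, 2, 0.15, 0, 1], [0, 0, 0, 2, 0, 0, 1], [0, 0, 0, 1, 0, 0, 1], [0, 0, 0, 0, 0, 0, 1]]

```text
time: 4.5
tool_pos: [0.4339, -0.1826, 0.0466]
tcp_rot: [-0.309, 1.544, 0.305]
wrist_force: [0.1, 0.1, -0.2]
width: 0.999
```

Run:
```python
from mv import *
plan(tool(Rh,1),hc+[0,0,.039],)
p,d=bot.read_camera("side")
crop(p,230,400,190,350,4,"pics/s2c.png")
```

```text
t 4.5 pos [ 0.4339 -0.1826  0.0466] F [ 0.0703  0.0875 -0.245 ] w 0.9993930286724725 q [-0.4519  0.1099  2.2145  0.0014  0.8113 -2.415 ]
rem rot(tool) [-0.0086  0.0047  0.0038] shift cm(tool) [ 0.7582  0.3193 -0.0202]
[-0.009, 0.005, 0.004, 0.76, 0.32, -0.02, 1],
```

View pics/s2c.png

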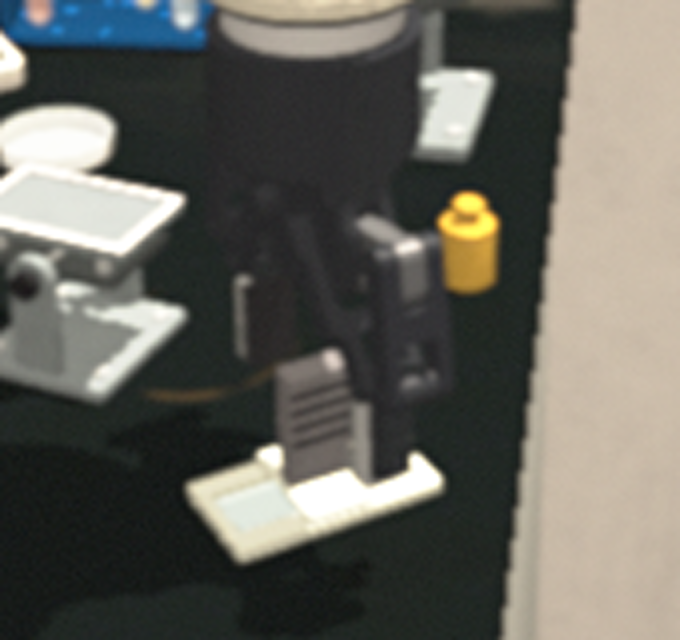

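>>> arm_command:
  series:
    - [[-0.009, 0.004, 0.004, 0.7, 0.32, 0, 1], [0, 0, 0, 0.1, 0, 0, 0.5], [0, 0, 0, 0, 0, 0, 0.3], [0, 0, 0, 0, 0, 0, 0.2], [0, 0, 0, 0, 0, 0, 0.1], [0, 0, 0, 0, 0, 0, 0], [0, 0, 0, 0, 0, 0, 0], [0, 0, 0, 0, 0, 0, 0], [0, 0, 0, 0, 0, 0, 0]]
  newtons: 50

```text
time: 5.45
tool_pos: [0.4358, -0.1809, 0.0423]
tcp_rot: [-0.317, 1.541, 0.311]
wrist_force: [0.2, -0.4, -0.4]
width: 0.13
```

Run:
```python
from mv import *
plan(tool(Rh,1),hc+[0,0,.039],)
p,d=bot.read_camera("side")
crop(p,230,400,190,350,4,"pics/s3c.png")
```

```text
t 5.45 pos [ 0.4358 -0.1809  0.0423] F [ 0.2031 -0.4291 -0.353 ] w 0.13041045458686262 q [-0.4466  0.1184  2.2153  0.0009  0.8005 -2.4191]
rem rot(tool) [0.0011 0.0054 0.0052] shift cm(tool) [ 0.3248  0.2398 -0.263 ]
[0.001, 0.005, 0.005, 0.32, 0.24, -0.26, 1],
```

View pics/s3c.png

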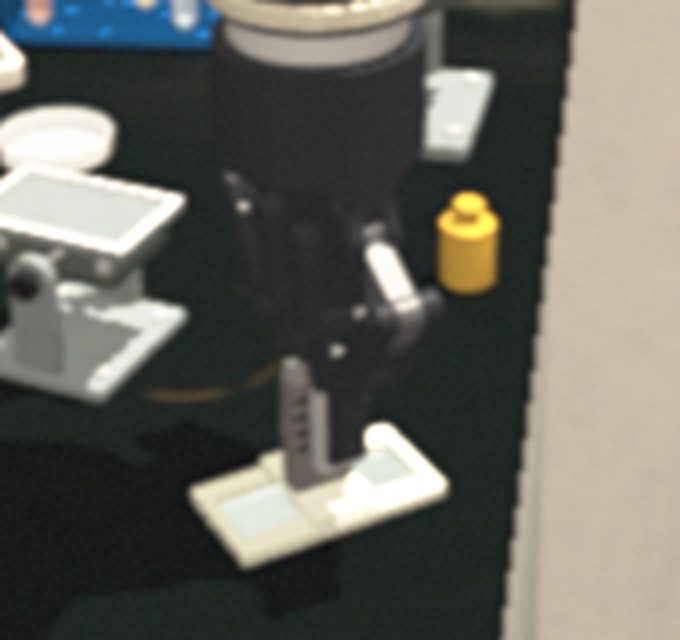

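The fingers stopped at 0.13 (about 11 mm) on the grip. I'll lift and check.

>>> arm_command:
  series:
    - [[0, 0, 0, -1, 0, 0, 0], [0, 0, 0, -2.5, 0, 0, 0], [0, 0, 0, -3, 0, 0, 0], [0, 0, 0, -3, 0, 0, 0], [0, 0, 0, -3, 0, 0, 0], [0, 0, 0, -2, 0, 0, 0], [0, 0, 0, 0, 0, 0, 0]]

```text
time: 6.2
tool_pos: [0.4331, -0.1797, 0.1946]
tcp_rot: [-0.316, 1.544, 0.313]
wrist_force: [0.6, -0.4, -0.8]
width: 0.133
```

Run:
```python
from mv import *
Rt=tool(Rf,1); t=face+Rf[:,2]*(.0423+.06)+Rf[:,0]*.0026
plan(Rt,t,grip=0)
for n in("top","side"):
    p,d=bot.read_camera(n);cv2.imwrite(f"pics/{n}4.png",p);np.savez(f"pics/{n}4.npz",p=p,d=d)
```

```text
t 6.2 pos [ 0.4331 -0.1797  0.1946] F [ 0.6346 -0.3936 -0.8387] w 0.13272985856135358 q [-0.4469 -0.0883  2.0973  0.0007  1.1286 -2.419 ]
rem rot(tool) [ 0.7027 -0.4114 -0.1535] shift cm(tool) [ 0.8581 30.9613 16.2725]
[0.088, -0.051, -0.019, 0.11, 3.87, 2.03, 0],
[0.088, -0.051, -0.019, 0.13, 4.04, 1.68, 0],
[0.088, -0.051, -0.019, 0.13, 4.17, 1.31, 0],
[0.088, -0.051, -0.019, 0.1, 4.27, 0.94, 0],
[0.088, -0.051, -0.019, 0.06, 4.34, 0.55, 0],
[0.088, -0.051, -0.019, -0.01, 4.37, 0.17, 0],
[0.088, -0.051, -0.019, -0.09, 4.37, -0.21, 0],
[0.088, -0.051, -0.019, -0.2, 4.33, -0.59, 0],
```

View pics/side4.png

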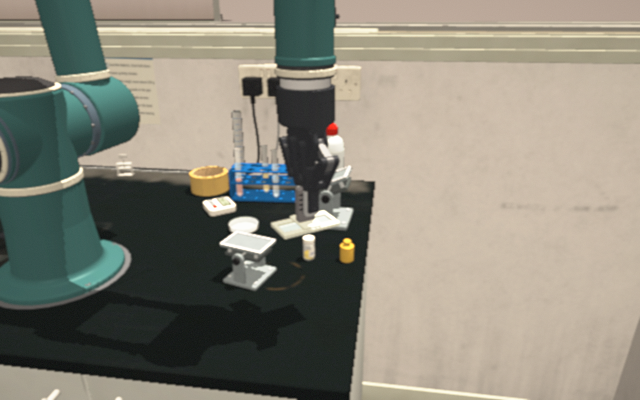

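View pics/top4.png

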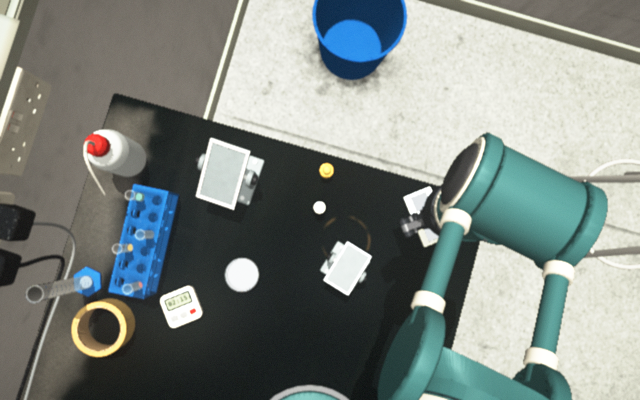

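The holder is lifted and hangs about level below the jaws (side view, around (306,224)). I'll crop to check how it sits.

Run:
```python
from h import *
p=cv2.imread("pics/side4.png");crop(p,262,350,180,245,8,"pics/s4c.png")
```

```text
(no output)
```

View pics/s4c.png

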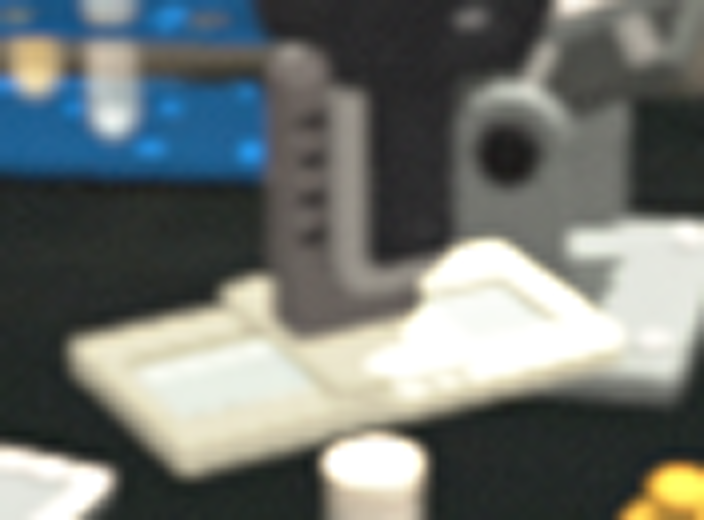

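Run:
```python
from mv import *
from scipy.optimize import least_squares
M=np.array([[-43,23,6],[-43,-23,6],[43,-23,6],[43,23,6],[-43,-23,0],[43,-23,0]])/1e3
px=np.array([[67,340],[180,453],[626,325],[490,240],[185,478],[618,348]])/8+[262,180]-.44
i=bot.camera_info("side");E=i["extrinsics"]
s=bot.read_state();p0=s["tool_pos"];Rt=Ro.from_rotvec(s["tcp_rot"]).as_matrix()
R0=np.stack([Rt[:,2],Rt[:,1],-Rt[:,0]],1)
def f(q):
    R=R0@Ro.from_rotvec(q[3:]).as_matrix();P=M@R.T+p0+R0@q[:3]
    X=(P-E[:3,3])@E[:3,:3];x=X@i["K"].T;return (x[:,:2]/x[:,2:]-px).ravel()
r=least_squares(f,[0,0,-.042,0,0,0],x_scale=[.01]*3+[.1]*3)
print("holder rel tool (holder axes): pos",r.x[:3],"rot",r.x[3:],"\n",r.fun.reshape(-1,2))
g=lambda q:f([q[0],0,q[1],0,q[2],0]);r=least_squares(g,[0,-.042,0],x_scale=[.01,.01,.1]);print(r.x,r.fun.reshape(-1,2))
```

```text
holder rel tool (holder axes): pos [-0.0016  0.0002 -0.0401] rot [-0.0087 -0.0226  0.0089] 
 [[ 0.0105  0.6186]
 [ 0.2061 -0.7386]
 [-0.5492 -0.1219]
 [-0.0029 -0.7311]
 [-0.1602  0.1431]
 [ 0.4938  0.8303]]
[-0.0016 -0.0399 -0.0266] [[ 0.0588  0.4153]
 [-0.0083 -0.6117]
 [-0.467  -0.0203]
 [ 0.2922 -0.9521]
 [-0.3743  0.249 ]
 [ 0.571   0.9179]]
```

>>> arm_command:
  series:
    - [[0.088, -0.051, -0.019, 0, 3.9, 2, 0], [0.088, -0.051, -0.019, 0, 4, 1.7, 0], [0.088, -0.051, -0.019, 0, 4.2, 1.3, 0], [0.088, -0.051, -0.019, 0, 4.3, 0.9, 0], [0.088, -0.051, -0.019, 0, 4.3, 0.5, 0], [0.088, -0.051, -0.019, 0, 4.4, 0.2, 0], [0.088, -0.051, -0.019, -0.1, 4, -0.2, 0], [0, 0, 0, 0, 0, 0, 0]]

```text
time: 7.1
tool_pos: [0.446, 0.0951, 0.1748]
tcp_rot: [0.089, 1.25, -0.178]
wrist_force: [0.2, -0.5, -0.9]
width: 0.137
```

Run:
```python
from mv import *
Rt=tool(Rf,1); t=face+Rf[:,2]*(.0423+.06)+Rf[:,0]*.0022
plan(Rt,t,grip=0)
```

```text
t 7.1 pos [0.446  0.0951 0.1748] F [ 0.2296 -0.5054 -0.9458] w 0.13699992008408135 q [ 0.2729 -0.2658  2.3151 -0.2251  0.8285 -0.9883]
rem rot(tool) [ 0.1312 -0.1123 -0.0193] shift cm(tool) [-1.1745  7.5108  0.5955]
[0.066, -0.056, -0.01, -0.59, 3.76, 0.3, 0],
[0.066, -0.056, -0.01, -0.61, 3.76, 0.08, 0],
```

>>> arm_command:
  series:
    - [[0.044, -0.038, -0.006, -1.2, 1.5, 0.3, 0], [0.044, -0.038, -0.006, -0.3, 2.5, 0.2, 0], [0.044, -0.038, -0.006, -0.1, 2.5, 0.1, 0], [0, 0, 0, 0, 1, 0, 0], [0, 0, 0, 0, 0, 0, 0]]

```text
time: 7.6
tool_pos: [0.4589, 0.1667, 0.1806]
tcp_rot: [0.167, 1.139, -0.283]
wrist_force: [-0.4, -0.7, -0.5]
width: 0.137
```

Run:
```python
from mv import *
Rt=tool(Rf,1); t=face+Rf[:,2]*(.0423+.02)+Rf[:,0]*.0022
plan(Rt,t,grip=0)
for n in("top","side"):
    p,d=bot.read_camera(n);cv2.imwrite(f"pics/{n}5.png",p);np.savez(f"pics/{n}5.npz",p=p,d=d)
crop(p,270,380,100,240,5,"pics/s5c.png")
```

```text
t 7.6 pos [0.4589 0.1667 0.1806] F [-0.4419 -0.6545 -0.5234] w 0.137049847121724 q [ 0.5028 -0.1988  2.2768 -0.4332  0.8199 -0.5005]
rem rot(tool) [ 0.0073 -0.01    0.0107] shift cm(tool) [3.6348 0.3392 0.4305]
[0.007, -0.01, 0.011, 3.63, 0.34, 0.43, 0],
```

View pics/s5c.png

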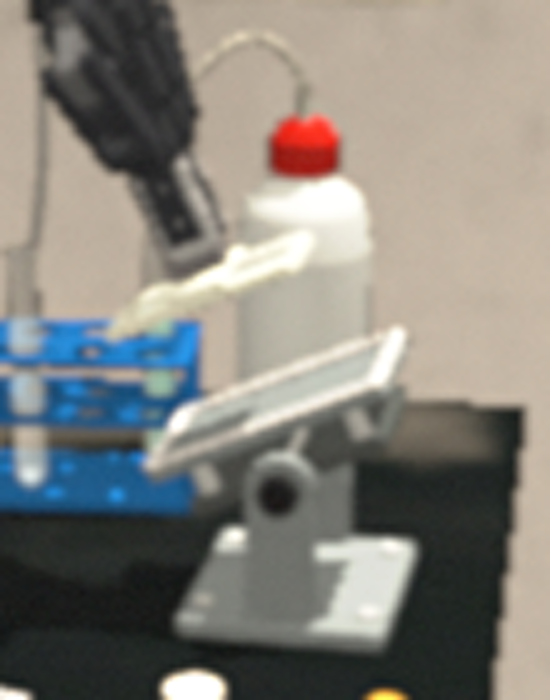

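View pics/top5.png

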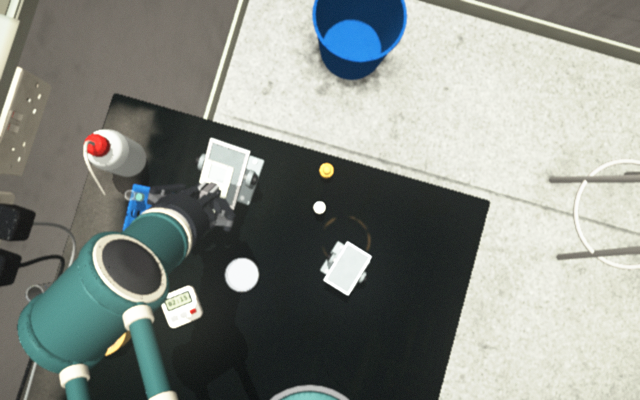

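The holder hangs above the plate and looks parallel to it: the plate's near edge runs (150,468)–(390,385) and the holder's lower edge (115,335)–(300,270). I'll go closer.

>>> arm_command:
  series:
    - [[0.007, -0.01, 0.011, 1, 0.3, 0.4, 0], [0, 0, 0, 1, 0, 0, 0], [0, 0, 0, 0.6, 0, 0, 0], [0, 0, 0, 0, 0, 0, 0]]

```text
time: 8.1
tool_pos: [0.4731, 0.1585, 0.1564]
tcp_rot: [0.179, 1.13, -0.286]
wrist_force: [-0.1, -0.5, -0.5]
width: 0.135
```

Run:
```python
from mv import *
Rt=tool(Rf,1); t=face+Rf[:,2]*(.0423+.0)+Rf[:,0]*.0022
plan(Rt,t,grip=0)
for n in("top","side"):
    p,d=bot.read_camera(n);cv2.imwrite(f"pics/{n}6.png",p);np.savez(f"pics/{n}6.npz",p=p,d=d)
    if n=="top":crop(p,185,275,125,225,6,"pics/t6c.png")
crop(p,285,365,145,215,9,"pics/s6c.png")
```

```text
t 8.1 pos [0.4731 0.1585 0.1564] F [-0.0694 -0.496  -0.4638] w 0.1345904662624286 q [ 0.4687 -0.1532  2.2914 -0.4557  0.7457 -0.4857]
rem rot(tool) [-0.0043 -0.0032  0.0062] shift cm(tool) [ 2.759   0.6609 -0.0397]
[-0.004, -0.003, 0.006, 2.76, 0.66, -0.04, 0],
```

View pics/s6c.png

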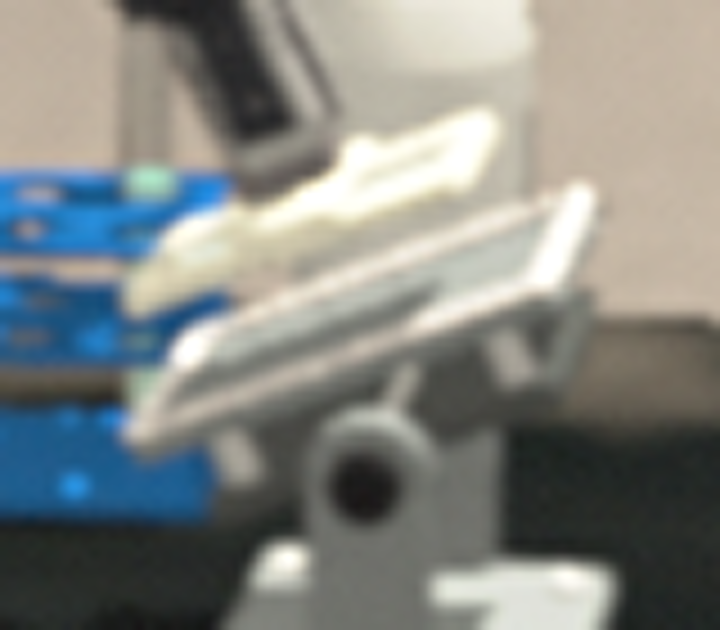

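View pics/t6c.png

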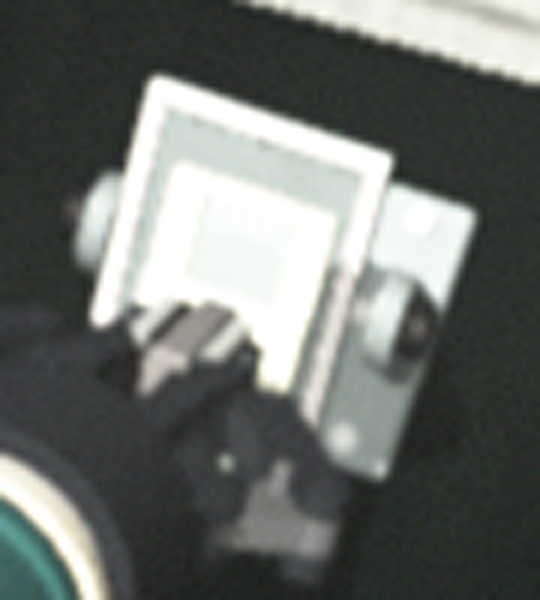

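>>> arm_command:
  series:
    - [[-0.004, -0.003, 0.006, 0.5, 0.6, 0, 0], [0, 0, 0, 0.6, 0.1, 0, 0], [0, 0, 0, 0.5, 0, 0, 0], [0, 0, 0, 0, 0, 0, 0]]

```text
time: 8.6
tool_pos: [0.4833, 0.1646, 0.1427]
tcp_rot: [0.179, 1.124, -0.276]
wrist_force: [-0.2, -0.2, -1.6]
width: 0.136
```

Run:
```python
from mv import *
Rt=tool(Rf,1); t=face+Rf[:,2]*(.0423+.0)+Rf[:,0]*.0022
plan(Rt,t,grip=0)
for n in("top","side"):
    p,d=bot.read_camera(n);cv2.imwrite(f"pics/{n}7.png",p)
    if n=="top":crop(p,185,275,125,225,6,"pics/t7c.png")
crop(p,285,365,145,215,9,"pics/s7c.png")
```

```text
t 8.6 pos [0.4833 0.1646 0.1427] F [-0.1563 -0.2175 -1.6192] w 0.13586855071269266 q [ 0.4686 -0.1139  2.2885 -0.4752  0.7023 -0.4649]
rem rot(tool) [ 0.0001  0.0024 -0.0031] shift cm(tool) [ 1.194  -0.2558 -0.1756]
[0.0, 0.002, -0.003, 1.19, -0.26, -0.18, 0],
```

View pics/s7c.png

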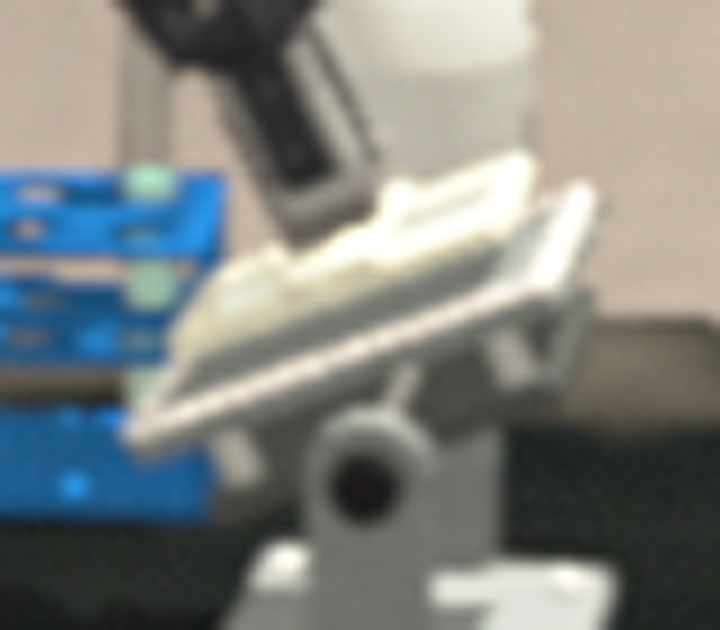

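View pics/t7c.png

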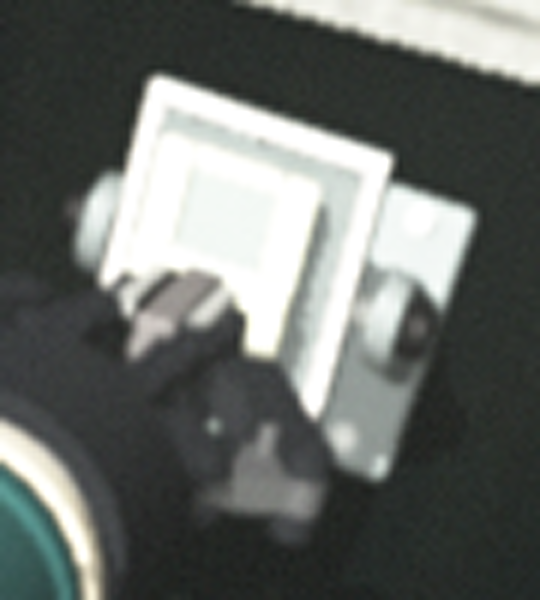

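>>> arm_command:
  series:
    - [[0, 0, 0, 0.2, -0.2, -0.15, 0], [0, 0, 0, 0.2, 0, 0, 0], [0, 0, 0, 0, 0, 0, 0]]

```text
time: 9.0
tool_pos: [0.4831, 0.1628, 0.139]
tcp_rot: [0.18, 1.123, -0.275]
wrist_force: [-0.5, 0.8, -1.6]
width: 0.135
```

Run:
```python
from mv import *
Rt=tool(Rf,1); t=face+Rf[:,2]*(.0423+.0)+Rf[:,0]*.0022
plan(Rt,t,grip=0)
for n in("top","side"):
    p,d=bot.read_camera(n);cv2.imwrite(f"pics/{n}8.png",p)
    if n=="top":crop(p,185,275,125,225,6,"pics/t8c.png")
crop(p,285,365,145,215,9,"pics/s8c.png")
```

```text
t 9.0 pos [0.4831 0.1628 0.139 ] F [-0.4646  0.8459 -1.6277] w 0.1352757872875316 q [ 0.4646 -0.1114  2.2944 -0.4794  0.692  -0.4625]
rem rot(tool) [-0.0001  0.0034 -0.004 ] shift cm(tool) [ 0.8446 -0.0771 -0.064 ]
[-0.0, 0.003, -0.004, 0.84, -0.08, -0.06, 0],
```

View pics/s8c.png

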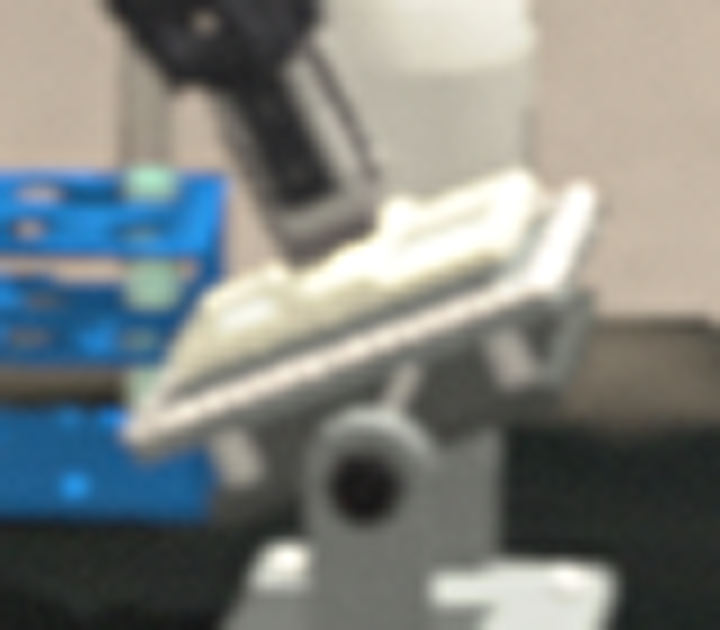

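View pics/t8c.png

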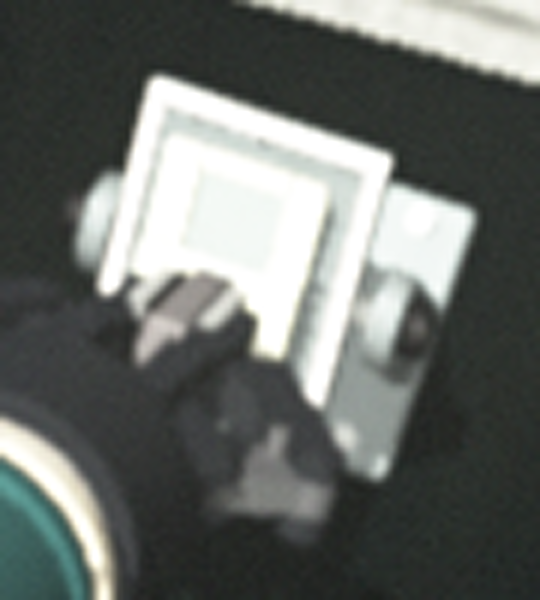

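>>> arm_command:
  series:
    - [[0, 0.003, -0.004, 0.2, -0.1, -0.05, 0], [0, 0, 0, 0.2, 0, 0, 0], [0, 0, 0, 0, 0, 0, 0]]

```text
time: 9.4
tool_pos: [0.4843, 0.1615, 0.1354]
tcp_rot: [0.178, 1.126, -0.278]
wrist_force: [-1.0, 0.6, -1.4]
width: 0.132
```

```bash
cat >> mv.py <<'E'
def chk():
    s=bot.read_state();Rt=tool(Rf,1);t=face+Rf[:,2]*.0423+Rf[:,0]*.0022
    R0=Ro.from_rotvec(s["tcp_rot"]);e=Rf.T@(s["tool_pos"]-t);print("t",s["time"],"face-frame mm",e*1000,"F face",Rf.T@s["wrist_force"],"T face",Rf.T@s["torque"],"rotrem",(R0.inv()*Ro.from_matrix(Rt)).as_rotvec(),"vel",abs(s["joint_vel"]).max())
E
python3 -c "
from mv import *
chk()"
```

```text
t 9.4 face-frame mm [ 0.4377 -0.1117  4.5456] F face [-1.6498  0.236  -0.7752] T face [0.0087 0.2579 0.0255] rotrem [-0.0003  0.0008 -0.0003] vel 0.003898671699023985
```

Aligned to within 0.5 mm laterally and about 4.5 mm from expected contact. I'll go down in small steps.

>>> arm_command:
  series:
    - [[0, 0, 0, 0.15, 0, 0, 0], [0, 0, 0, 0.15, 0, 0, 0], [0, 0, 0, 0, 0, 0, 0]]

```text
time: 9.7
tool_pos: [0.4857, 0.1611, 0.1324]
tcp_rot: [0.178, 1.126, -0.278]
wrist_force: [-0.3, 0.1, -0.0]
width: 0.134
```

```bash
python3 -c "
from mv import *
chk()"
```

```text
t 9.7 face-frame mm [ 0.4904 -0.1129  1.2175] F face [-0.2538  0.0091  0.1156] T face [-0.0013  0.2197  0.0092] rotrem [-0.0003  0.0007 -0.0002] vel 0.0025664334569651475
```

>>> arm_command:
  series:
    - [[0, 0, 0, 0.1, 0, 0, 0], [0, 0, 0, 0, 0, 0, 0]]

```text
time: 9.9
tool_pos: [0.4861, 0.161, 0.1317]
tcp_rot: [0.178, 1.126, -0.279]
wrist_force: [-2.4, 0.4, 1.1]
width: 0.135
```

```bash
python3 -c "
from mv import *
chk()"
```

```text
t 9.9 face-frame mm [ 0.5408 -0.0371  0.3632] F face [-1.7593 -0.4039  2.0093] T face [-0.1659  0.3629  0.0065] rotrem [-0.0006  0.0007 -0.0001] vel 0.004761170950126839
```

>>> arm_command:
  series:
    - [[0, 0, 0, 0.1, 0, 0, 0], [0, 0, 0, 0, 0, 0, 0]]

```text
time: 10.1
tool_pos: [0.4865, 0.1609, 0.131]
tcp_rot: [0.179, 1.126, -0.279]
wrist_force: [-2.8, -0.3, 1.8]
width: 0.137
```

```bash
python3 -c "
from mv import *
chk()"
```

```text
t 10.1 face-frame mm [ 0.6367  0.0001 -0.3737] F face [-1.5985 -1.1083  2.6884] T face [-0.1836  0.4471  0.0522] rotrem [-0.0009  0.0008 -0.0001] vel 0.005665844032894108
```

Run:
```python
from mv import *
for n in("top","side"):
    p,d=bot.read_camera(n);cv2.imwrite(f"pics/{n}9.png",p)
    if n=="top":crop(p,185,275,125,225,6,"pics/t9c.png")
crop(p,285,365,145,215,9,"pics/s9c.png")
chk()
```

```text
t 10.2 face-frame mm [ 0.6607  0.02   -0.3417] F face [-2.1538 -0.2363  3.1253] T face [-0.1886  0.4901  0.0121] rotrem [-0.0009  0.0008 -0.0002] vel 0.0014639776807455341
```

View pics/s9c.png

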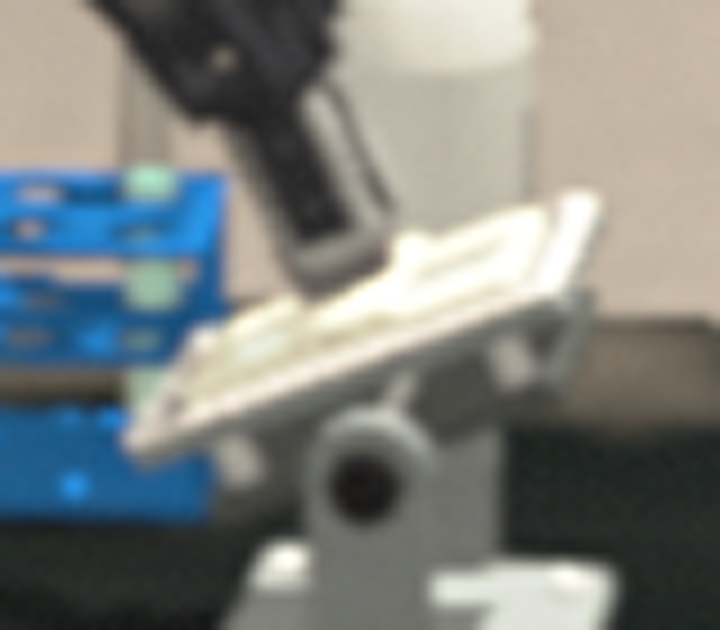

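View pics/t9c.png

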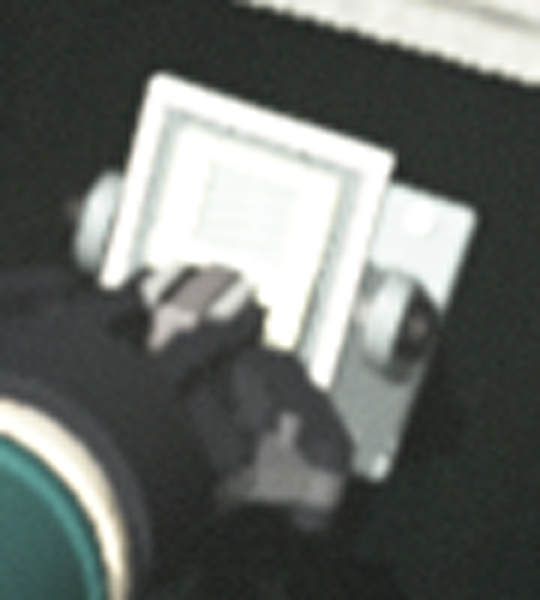

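The holder is seated inside the pocket: the top view shows an even gap all round and the side view shows the frame sitting within the rim. Now I'll press in.

>>> arm_command:
  series:
    - [[0, 0, 0, 0.1, 0, -0.03, 0], [0, 0, 0, 0.1, 0, 0, 0], [0, 0, 0, 0, 0, 0, 0]]

```text
time: 10.5
tool_pos: [0.4872, 0.1607, 0.1295]
tcp_rot: [0.179, 1.126, -0.279]
wrist_force: [-3.0, 0.4, 3.3]
width: 0.133
```

```bash
python3 -c "
from mv import *
chk()"
```

```text
t 10.5 face-frame mm [ 0.6409  0.0141 -2.1057] F face [-1.2838 -0.5547  4.228 ] T face [-0.2535  0.4541  0.0206] rotrem [-0.001   0.0012 -0.0001] vel 0.002237727629965919
```

>>> arm_command:
  series:
    - [[0, 0, 0, 0.1, 0, 0, 0], [0, 0, 0, 0, 0, 0, 0]]

```text
time: 10.7
tool_pos: [0.4876, 0.1607, 0.1287]
tcp_rot: [0.179, 1.126, -0.279]
wrist_force: [-3.4, 0.4, 4.2]
width: 0.135
```

```bash
python3 -c "
from mv import *
chk()"
```

```text
t 10.7 face-frame mm [ 0.6777  0.083  -3.0152] F face [-1.3029 -0.6261  5.2572] T face [-0.1838  0.5184 -0.0371] rotrem [-0.0011  0.0013 -0.0002] vel 0.003081219320848473
```

>>> arm_command:
  series:
    - [[0, 0, 0, 0.1, 0, 0, 0], [0, 0, 0, 0, 0, 0, 0], [0, 0, 0, 0, 0, 0, 0], [0, 0, 0, 0, 0, 0, 0]]

```text
time: 11.1
tool_pos: [0.4879, 0.1605, 0.1279]
tcp_rot: [0.179, 1.126, -0.279]
wrist_force: [-4.1, 1.0, 5.1]
width: 0.137
```

Run:
```python
from mv import *
Fs=[];chk()
for k in range(2):
  for n in("top","side"):
    p,d=bot.read_camera(n);cv2.imwrite(f"pics/{n}10.png",p);np.savez(f"pics/{n}10.npz",p=p,d=d)
    if n=="top":crop(p,185,275,125,225,6,"pics/t10c.png")
    chk()
crop(p,285,365,145,215,9,"pics/s10c.png")
```

```text
t 11.1 face-frame mm [ 0.6912  0.0805 -3.8792] F face [-1.7142 -0.3569  6.3991] T face [-0.2783  0.4719 -0.0122] rotrem [-0.0013  0.0012 -0.    ] vel 0.0014009846917991849
t 11.15 face-frame mm [ 0.6972  0.0603 -3.8842] F face [-1.6187 -0.36    5.7468] T face [-0.2782  0.481  -0.0109] rotrem [-0.0013  0.0012  0.    ] vel 0.002001913417884851
t 11.2 face-frame mm [ 0.7191  0.0694 -3.8864] F face [-2.4483 -1.5195  5.8077] T face [-0.2778  0.5253 -0.0107] rotrem [-0.0014  0.0012 -0.    ] vel 0.0012020064921517228
t 11.25 face-frame mm [ 0.7289  0.0863 -3.877 ] F face [-1.3389 -0.8138  5.6519] T face [-0.2365  0.5396 -0.0514] rotrem [-0.0013  0.0012 -0.    ] vel 0.0014714512105774415
t 11.3 face-frame mm [ 0.7302  0.0858 -3.8855] F face [-2.4772 -0.9759  5.3187] T face [-0.2516  0.5264 -0.0127] rotrem [-0.0013  0.0012 -0.    ] vel 0.0013638396610441096
```

View pics/s10c.png

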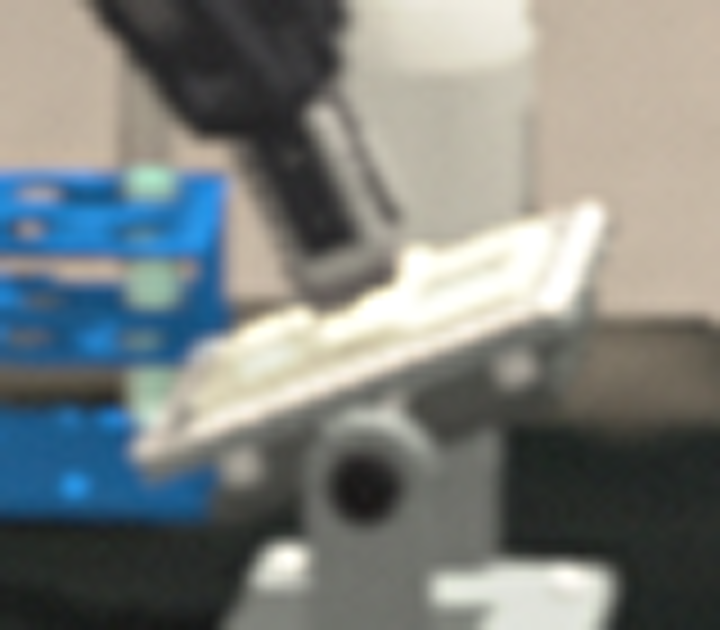

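View pics/t10c.png

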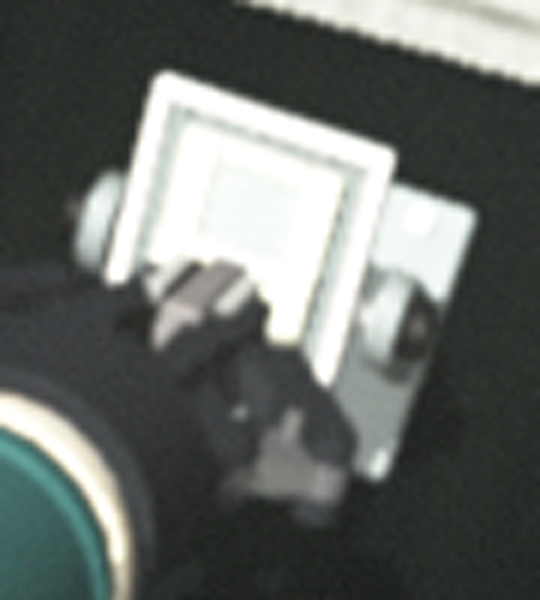

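Run:
```python
from mv import *
i=bot.camera_info("side");E=i["extrinsics"]
def pr(P):X=(P-E[:3,3])@E[:3,:3];x=i["K"]@X;return x[:2]/x[2]
for c in([.055,-.035,.003],[-.055,-.035,.003]):
    P=face+Rf@np.array(c);print("px for 5 mm",pr(P-.005*Rf[:,2])-pr(P), pr(P))
A=cv2.cvtColor(cv2.imread("pics/side8.png"),6).astype(np.float32);B=cv2.cvtColor(cv2.imread("pics/side10.png"),6).astype(np.float32)
def ecc(u0,u1,v0,v1):
    W=np.eye(2,3,dtype=np.float32)
    cc,W=cv2.findTransformECC(A[v0:v1,u0:u1],B,np.array([[1,0,u0],[0,1,v0]],np.float32),cv2.MOTION_TRANSLATION,(3,200,1e-6),None,3)
    return W[:,2]-[u0,v0],cc
for nm,b in dict(rimHigh=(342,355,162,182),rimLow=(296,308,188,200),knob=(318,334,190,204),foot=(310,356,200,225),rimNear=(305,345,172,200)).items():
    try:print(nm,*ecc(*b))
    except cv2.error as e:print(nm,"fail")
```

```text
px for 5 mm [0.9839 2.1689] [345.7167 175.5591]
px for 5 mm [1.0147 2.0626] [298.4448 193.1767]
rimHigh [0.8835 2.4047] 0.9197695453407567
rimLow [0.5534 1.8674] 0.9631235941256804
knob [0.0483 0.1866] 0.9711789886319804
foot [0.0118 0.0159] 0.9995642711314311
rimNear [1.646  2.6757] 0.8014463222431518
```

Run:
```python
from mv import *
A=cv2.imread("pics/top0.png");B=cv2.imread("pics/top10.png")
print("vial/weight diff",cv2.absdiff(A,B)[155:220,305:340].mean(), "background diff",cv2.absdiff(A,B)[300:330,400:440].mean())
chk(); print(bot.read_state()["width"]); print(bot.finish_job())
```

```text
vial/weight diff 2.0038095238095237 background diff 2.332222222222222
t 11.3 face-frame mm [ 0.7302  0.0858 -3.8855] F face [-2.4772 -0.9759  5.3187] T face [-0.2516  0.5264 -0.0127] rotrem [-0.0013  0.0012 -0.    ] vel 0.0013638396610441096
0.13379645407432744
the job is handed in; nothing more can be done
None
```

The holder is seated in the pocket of the larger stage, with the plate pressed in about halfway. I handed the job in at 11.3 s, with the gripper still holding at 50 N. No verdict was reported.

- **Picking and matching:** I gripped the holder across its 12 mm grip and turned it to the plate's measured pose, yaw -0.313 and tilt 0.434. The tool's final orientation matched that pose to about 0.002 rad, and the arm was at rest.
- **Press depth:** Three checks put it between about 4.5 and 5.5 mm. From the estimated contact point, the travel is about 4.5–5 mm. The push force is about 5.3–6.4 N, or about 6–7 N once the holder's weight is allowed for. In the side view the upper end of the rim moved about 5.5 mm and the lower end about 4.5 mm.
- **Tilt:** The foot and tilt knob moved less than 0.2 px in the side view. The two ends of the rim differ by 0.5 px, which I put down to matching noise; I did not measure the tilt again after pressing. A match on the near side of the rim correlated poorly and disagreed with the rest (2.7 px down), so I left it out.
- **Flushness:** I judged this from the pictures, which show an even gap round the holder in the pocket. There was also a steady wrist moment of about 0.2–0.5 N m, part of it there before contact. It grew little with the push, so I did not correct for it.
- **Vial and weight:** Neither moved; that part of the top view shows only background noise.

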